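# Snap the cover onto the dish holder

## Robot

A 6-joint arm with a two-finger parallel gripper is mounted at the origin on a cart in front of the work surface, level with it; the furniture and walls round the work are solid. World frame = base frame: x ahead of the robot, y to its left, z up, the work surface at z = 0. Lengths are in mm, angles in degrees, forces in N, time in s.
With the tool pointing down it reaches from about 350 to 850 mm from the base axis. Payload 8.1 kg.
Tool frame: the origin (TCP) lies midway between the tips of the shut fingers; the grasp point (between the pads) lies 19 mm behind it (r.grasp_offset is the distance from the TCP to the grasp point, in mm); z points along the fingers, x is the direction in which the jaws open and shut, and the axes are right-handed (so a half turn about z gives the same grasp; the last joint's range is limited). The gripper opens to 85 mm and grips with 20 to 120 N. Pads are 22 mm wide; open, the fingers measure 114 mm over their backs; the gripper's body (76 mm by 85 mm) begins 54 mm behind the grasp point. The pads swing forward as they close: fully open they stand 13 mm farther back than shut.
Start: joints at [65.753, 7.471, 85.268, -0, 87.261, -4.893], TCP at [198.826, 566.104, 199.792] pointing down, gripper open.
Joint ranges: [-169.43, 169.43], [-51.17, 129.36], [1.28, 143.12], [-76.62, 256.62], [0, 156.53], [-152.29, 152.29]. Speed limits (degrees/s): [136.94, 136.94, 159.86, 180, 180, 180].

## Interface

Orientations are given as [roll, pitch, yaw] about the fixed x, y, z axes, in that order (R = Rz(yaw) Ry(pitch) Rx(roll)).
In Python, from bench import r, optics, hand_in gives the robot as it stands.
- The arm moves only by the shell command python3 -m pendant 'ROWS' [FORCE]. ROWS is JSON, a list of rows, each a list of 5 numbers: the opening, from 0 (shut) to 1 (fully open), then the shift along the tool's x, y, z in mm, then the turn about the tool's z in degrees. A call has 1 to 10 rows; each row shifts and turns the commanded pose from where the row before left it, along the tool's axes as they then stand; what a row does not reach is not made up. A row lasts 1/10 s, in which the tool goes at most 50 mm and 8.59 degrees, less where a joint would pass 70% of its speed; a pose out of reach is approached as far as the arm can. A call with a gripper value outside its range is refused whole. The fingers move at their own pace and stop on an object; FORCE is the grip in N (left out, the last holds). Time passes only in rows, so rows that do not move let the fingers close. It gives the time, the measured TCP pose, the force and the opening at its end, in the units of the state.
- r.sense(): the state, without advancing time (a new reading comes with each control period).
- optics.snapshot(name): name is "side" or "top" or "wrist"; returns (picture, depth): 400x640x3 uint8, blue, green, red; 400x640 float32, mm along the optical axis (not along the pixel's ray), 0 where there is no reading.
- optics.camera_params(name): a dict with "camera_matrix" (3x3 intrinsics, pixels), "eye" and "orientation" of the camera in the world. Camera axes: x right, y down, z forward; pixel columns grow to the right and rows downward; lengths in mm; the calibration is good to about 2 mm. A picture is of the moment at which its call begins: read the wrist's pose just before it. camera_params takes no time and is no camera call; for the wrist camera it gives the pose at the moment of the call.
- hand_in(): hands the job in, once; it reports no verdict.
Trained networks look in the newest picture that a camera, given by its name, has taken for a name from the list of things; names that differ only in an ending like _2 or _b are one class to them, and where a whole thing is asked for, a point or a joint stands for the part that bears it (a point fixed in the world has none). Each returns a list of dicts, best first, with "score" (0 to 1); they miss things now and then, are a little off and sometimes report something else, mostly with a low value. They report only what shows in the picture. A call takes as long as a camera call. They do not tell look-alikes from the thing itself.
- optics.search_frame(camera, query): "at" ([x, y, z] in mm, in world coordinates, good to about 4 mm: the middle of the surface that is visible of it).
The state is a dict: "time": time; "joint_pos": joint angles; "qd": joint speeds; "joint_efforts": joint torques, N m; "tool_pos": TCP position; "tcp_rot": TCP orientation; "ft_force": force on the tool from outside, world axes, zero at the start; "wrist_torque": the same for the moment, N m; "finger_gap": finger opening in mm.
Only numpy, scipy, OpenCV 4.12 (cv2) and the standard library are available. Lean on these libraries where they do the work, as an engineer would, in place of code of your own. Each camera call takes 0.05 s, during which the arm holds its last target. There are 200 camera calls.

## Task

Set the petri dish flat in the nest of the holder and let go of it, then press the clear cover straight down over the two blue hooks until both sides have clicked and hold it down by themselves. Press gently, never harder than 30 newtons: the height of the holder's stage is not known exactly, so feel for the stop. Leave the beaker and the timer where they are.

Things in the scene. Friction and masses are not known exactly. Their poses are not given: they have to be found in the camera images.
- holder: Dish holder fixed to the worktop: grey foot plate 90 mm (its x) by 150 mm (its y), 10 mm thick, carrying an aluminium stage 76 x 118 mm. Origin: centre of the foot's underside, z up. The stage with its nest, hooks, pins and seat bars was set by hand 0 to 16 mm higher than the points below tell; that height is rigid and not reported.
- nest (a point): Middle of the dish nest, on the stage floor at its lowest setting, 22 mm above the holder's origin; axes as the holder. Four black posts, 8 mm thick, 7 mm high, with coned tops, stand at x, y = +-25 mm round it; the dish lies flat on the floor between them with about 2 mm play. The +x and -x sides are open for fingers.
- seat (a point): On the holder's axis, 38 mm above its origin: where the cover's underside comes to its stop at the lowest stage setting, on two bars 10 mm wide at y = +-45 mm, 68 mm long in x. Held by the hooks, the cover lies 1 mm above its stop.
- lead_in (a point): On the holder's axis, 55 mm above its origin: where the cover's ends meet the hook ramps, stage lowest. Blue slippery hooks, 14 mm wide in x, at y = +-53 mm, tops 62 mm above the origin. Pressing takes 8 to 12 N on the ramps, then 2 to 5 N while the lips slide down the plate's ends and the pins sink, near 0 at the click, then rises about 6 N per mm or more at the stop.
- dish: Round petri dish with beige filling, 60 mm in diameter, 12 mm high, 30 g. Origin: centre of its underside, z up.
- cover: Clear plate, 64 mm (x) by 112 mm (y), 8 mm thick, 80 g, with an upright orange grip bar on top, 12 mm thick in x, 46 mm long in y, z = 8 to 36 mm. Origin: centre of the underside, z up. A notch 20 mm wide, 6 mm deep in the middle of each end (edge at y = +-50 mm) takes a hook. It goes on with its y axis along the holder's, either way round.
- pin_left (a joint): Sprung brass pin in the seat bar at the holder's +y side: 0 when it stands free, 4 mm above the seat bar; grows as the cover presses it down (m): about 0.003 when that side has clicked and is held by its hook, 0.004 when the cover is pressed onto the bar. Spring about 1 to 2 N.
- pin_right (a joint): The same at the holder's -y side.
- hook_left (a joint): Snap hook at the holder's +y side: 0 upright, grows as it is bent outward (rad), about 0.1 while the cover passes; springs back to 0.
- hook_right (a joint): The same at the holder's -y side.
- beaker: Small beaker, 58 x 55 mm, 70 mm high, loose, a bystander. Origin: centre of its underside.
- timer: White timer, 29 x 64 mm, 60 mm high, loose, a bystander. Origin: centre of its underside.
Things that resemble listed ones, but are neither listed nor needed, are in the scene too. What is shaped like the dish but black or pink is not meant.

How it is judged:
By the outcome, as a careful person would: the job done as asked, in the order asked, and still so for the second after the job is handed in, with the robot touching nothing.
It also fails if it takes over 72 s, if anything falls off the work surface, if the arm or the gripper's body presses on something with over 40 N, if the wrist force passes 120 N, or if a joint passes its speed limit or range.

## Working session

There is one attempt and no reset: what is moved stays moved. The work goes in short steps, Python scripts to look and compute and a shell command to move; the robot and the scene stay as the last step left them, time stands still between calls to the robot, and variables do not carry over. Pictures are saved under pics/ and viewed, about 8 in all and at most 12, crops included, and the job is handed in when it is done.

```bash
ls; mkdir -p pics; cat > h.py <<'E'
import numpy as np, cv2
from scipy.spatial.transform import Rotation as R
from bench import r, optics, hand_in
def cam(n):
    p=optics.camera_params(n); K=np.array(p["camera_matrix"]); o=np.array(p["orientation"],float)
    M=o if o.shape==(3,3) else R.from_euler('xyz',o,degrees=True).as_matrix()
    return K,np.array(p["eye"],float),M
def cloud(n,d):
    K,e,M=cam(n); v,u=np.indices(d.shape)
    P=np.stack([(u-K[0,2])/K[0,0]*d,(v-K[1,2])/K[1,1]*d,d],-1)@M.T+e
    P[d==0]=np.nan
    return P
def proj(n,p):
    K,e,M=cam(n); q=(np.asarray(p)-e)@M; q=K@q; return q[:2]/q[2]
def snap(n,name=None):
    im,d=optics.snapshot(n)
    if name: cv2.imwrite(f'pics/{name}.png',im)
    np.savez(f'pics/last_{n}.npz',im=im,P=cloud(n,d))
    return im,cloud(n,d)
E
python3 - <<'E'
from h import *
print(optics.camera_params("top"))
for n in("top","side"):
    im,P=snap(n,n)
    for q in("holder","dish","cover","beaker","timer","hook_left"):
        for x in optics.search_frame(n,q)[:4]: print(n,q,np.round(x["at"]),round(x["score"],2),np.round(proj(n,x["at"])))
s=r.sense();print(s)
E
```

```text
pics
{'camera_matrix': array([[513.50179994,   0.        , 327.67006656],
       [  0.        , 513.50179994, 199.70547092],
       [  0.        ,   0.        ,   1.        ]]), 'eye': array([ 319.93509321, -128.65563865, 1459.11786491]), 'orientation': array([-170.35584863,   -0.79094714,  -88.65258617])}
top dish [ 503. -331.   11.] 0.87 [393. 223.]
top dish [ 393. -415.   12.] 0.82 [423. 263.]
top dish [ 501. -435.   14.] 0.7 [430. 225.]
top dish [ 413. -261.   12.] 0.6 [368. 254.]
top cover [462. 166.  13.] 0.91 [217. 234.]
top cover [ 518. -126.   27.] 0.5 [321. 216.]
top beaker [ 674. -220.   24.] 0.68 [356. 163.]
top timer [663. 174.  51.] 0.61 [216. 161.]
side holder [ 508. -142.   29.] 0.63 [307. 230.]
side dish [ 418. -264.   12.] 0.96 [302. 276.]
side dish [ 396. -418.   11.] 0.95 [329. 322.]
side dish [ 498. -441.   13.] 0.83 [371. 310.]
side dish [ 500. -341.    8.] 0.8 [347. 283.]
side cover [459. 156.  10.] 0.96 [241. 185.]
side cover [ 509. -143.   27.] 0.52 [307. 231.]
side beaker [ 668. -233.   43.] 0.85 [375. 224.]
side timer [667. 166.  30.] 0.66 [297. 158.]
{'time': 0.7, 'joint_pos': array([ 6.57531542e+01,  7.46938476e+00,  8.52677312e+01, -1.27428411e-03,
        8.72619825e+01, -4.89191325e+00]), 'qd': array([ 0.03273379, -0.05229426, -0.16027881,  0.08321474,  0.07267986,
       -0.02969055]), 'joint_efforts': array([-1.32244822e-03, -5.69154632e+01, -5.00750935e+01, -6.93137390e-04,
        1.15089097e-03, -2.27257215e-05]), 'tool_pos': array([198.828515  , 566.10111418, 199.81146943]), 'tcp_rot': array([ 1.79998655e+02, -7.89765672e-04,  7.06451284e+01]), 'ft_force': array([ 0.15995657, -0.31441998, -0.44715721]), 'wrist_torque': array([0.06109329, 0.0226297 , 0.02560347]), 'finger_gap': 85.37951507516318}
```

```bash
python3 - <<'E'
import cv2,numpy as np
a=cv2.imread('pics/top.png')[130:290,170:470];b=cv2.imread('pics/side.png')[120:350,200:430]
cv2.imwrite('pics/c1.png',np.vstack([cv2.resize(a,(800,427),interpolation=3)])) 
cv2.imwrite('pics/c2.png',cv2.resize(b,(600,600),interpolation=3))
E
```

```text
(no output)
```

View pics/c1.png

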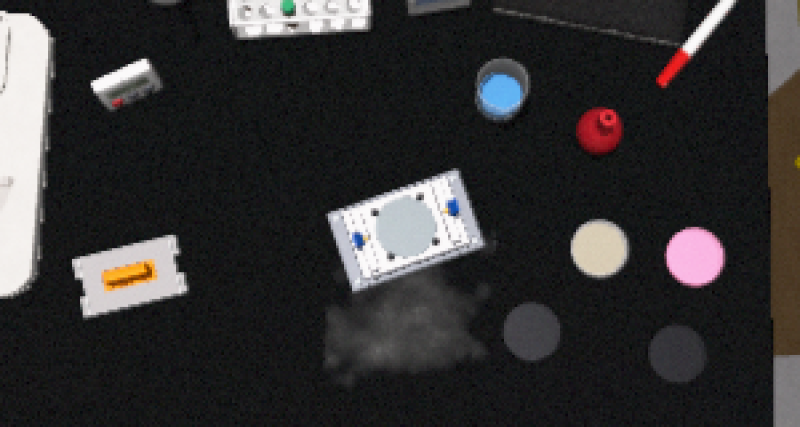

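View pics/c2.png

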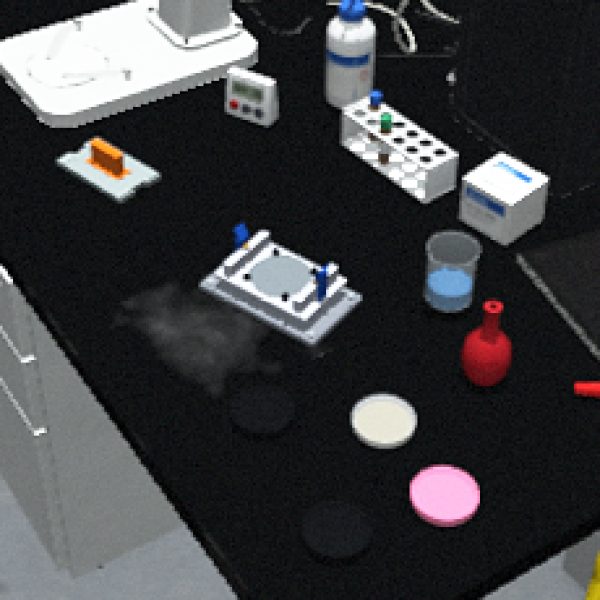

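The top view shows the beige dish at (395,223). Its look-alikes are pink (430,225) and black (368,254) and (423,263). The cover is at (217,234) and the holder is at about (322,214), with hooks at (304,220) and (340,208). I choose the beige one.

```bash
python3 - <<'E'
from h import *
for n in("top","side"):
    z=np.load(f'pics/last_{n}.npz');im,P=z['im'],z['P'];hsv=cv2.cvtColor(im,cv2.COLOR_BGR2HSV).astype(int);H,S,V=[hsv[...,i] for i in range(3)]
    ok=np.isfinite(P[...,0])
    def rect(m,name):
        p=P[m&ok]; c,s,a=cv2.minAreaRect(p[:,:2].astype(np.float32)); print(n,name,len(p),'c',np.round(c,1),'s',np.round(s,1),'a',round(a,1),'zpct',np.round(np.percentile(p[:,2],[5,50,95]),1),'med',np.round(np.median(p,0),1))
    near=lambda c,rad:np.hypot(P[...,0]-c[0],P[...,1]-c[1])<rad
    rect(near((462,162),90)&(S>120)&(H>5)&(H<25),'orange')
    rect(near((462,162),90)&(P[...,2]>3)&(P[...,2]<14)&(V>80),'coverplate')
    B=near((512,-135),100)&(S>120)&(H>100)&(H<130)
    k,l=cv2.connectedComponents(B.astype(np.uint8))
    for i in range(1,k):
        if (l==i).sum()>3: rect(l==i,f'blue{i}')
    rect(near((512,-135),110)&(V>90)&(P[...,2]>4),'holder')
    rect(near((512,-135),110)&(V>90)&(P[...,2]>18),'stage')
    rect(near((503,-335),45)&(V>90)&(P[...,2]>5),'dish')
    rect(near((512,-135),15),'nestfloor')
E
```

```text
top orange 151 c [464.8 164.8] s [21.9 55. ] a 14.5 zpct [ 5.1 27.7 38.2] med [462.6 160.2  27.7]
top coverplate 706 c [464.  165.1] s [ 65.3 112.2] a 16.0 zpct [ 3.9  7.7 12.3] med [463.6 163.9   7.7]
top blue4 18 c [ 538.4 -176. ] s [11.4  8.5] a 25.2 zpct [47.8 62.7 67.5] med [ 537.6 -176.6   62.7]
top blue7 12 c [500.6 -78.8] s [10.3  5.5] a 3.0 zpct [55.5 62.1 67. ] med [500.7 -78.7  62.1]
top holder 1591 c [ 520.3 -126.7] s [ 89.8 150.2] a 21.0 zpct [ 6.6 27.1 46.5] med [ 517.3 -127.1   27.1]
top stage 1115 c [ 520.6 -123.1] s [ 79.3 125.4] a 21.6 zpct [23.4 29.2 49.2] med [ 520.2 -126.9   29.2]
top dish 361 c [ 505.  -332.7] s [59.2 60.8] a 21.2 zpct [ 7.5 12.  16.9] med [ 504.8 -333.2   12. ]
top nestfloor 89 c [ 511.5 -135. ] s [27.9 25.3] a 1.5 zpct [22.9 28.2 32.5] med [ 511.4 -134.    28.2]
side orange 138 c [464.  179.2] s [28.3 88.2] a 3.9 zpct [ 5.5 21.8 35.6] med [461.7 158.2  21.8]
side coverplate 350 c [464.8 161.8] s [ 67.8 116.5] a 14.7 zpct [ 3.9  6.9 11.2] med [456.4 148.4   6.9]
side blue1 38 c [502.4 -79.8] s [16.6 10.2] a 20.1 zpct [47.1 58.4 68.1] med [499.7 -81.1  58.4]
side blue3 38 c [ 558.1 -144.4] s [89.7 12.4] a 53.9 zpct [ 0.6 44.6 65.2] med [ 537.1 -179.7   44.6]
side holder 1338 c [ 519.7 -128.4] s [ 92. 151.] a 21.8 zpct [ 6.5 26.5 44.9] med [ 510.8 -139.5   26.5]
side stage 891 c [ 521.6 -129.3] s [ 82.  119.7] a 19.5 zpct [23.8 28.5 50.1] med [ 515.  -128.4   28.5]
side dish 397 c [ 505.2 -335.9] s [62.3 60.2] a 16.1 zpct [ 7.7 11.4 14.1] med [ 503.8 -337.    11.4]
side nestfloor 72 c [ 511.7 -134.6] s [25.9 27.1] a 57.4 zpct [-759.    27.2   30.4] med [ 510.4 -134.2   27.2]
```

```bash
python3 -m pendant '[[1,0,0,0,8.3],[1,0,0,0,8.3],[1,0,0,0,8.3],[1,0,0,0,8.3],[1,0,0,0,8.2],[1,0,0,0,8.2],[1,-2,40,0,0],[1,-2,46,0,0],[1,-2,46,0,0],[1,-2,46,0,0]]'
python3 -m pendant '[[1,-2,48,0,0],[1,-2,48,0,0],[1,-2,48,0,0],[1,-2,48,0,0],[1,-2,48,0,0],[1,-2,48,0,0],[1,-2,48,0,0],[1,-2,48,0,0],[1,-2,48,0,0],[1,-2,48,0,0]]'
python3 -m pendant '[[1,-2,48,0,0],[1,-2,48,0,0],[1,-2,48,0,0],[1,-2,48,0,0],[1,-2,48,0,0],[1,0,40,0,0],[1,0,0,0,0],[1,0,0,0,0]]'
python3 - <<'E'
from h import *
s=r.sense();print(s['tool_pos'],s['tcp_rot'],s['ft_force'])
im,P=snap('wrist','w1')
for x in optics.search_frame('wrist','dish'):print(x,proj('wrist',x['at']))
print(cam('wrist')[1],proj('wrist',(505,-334,12)))
E
```

```text
time: 1.7
tool_pos: [255.5, 395.6, 199.7]
tcp_rot: [180.0, -0.0, 21.1]
ft_force: [1.0, 0.0, 1.1]
finger_gap: 85.3
time: 2.7
tool_pos: [409.4, -60.2, 200.3]
tcp_rot: [180.0, -0.1, 21.0]
ft_force: [0.9, 0.4, -0.5]
finger_gap: 85.3
time: 3.5
tool_pos: [499.9, -323.5, 198.9]
tcp_rot: [-179.9, 0.0, 21.0]
ft_force: [0.3, -0.4, 0.2]
finger_gap: 85.3
[ 499.87289574 -323.48749977  198.91443358] [-1.79908921e+02  4.15407743e-02  2.09616864e+01] [ 0.27600885 -0.42746524  0.18936887]
{'at': [501.1, -430.0, 11.4], 'score': 0.81} [288.98137474 253.52377626]
{'at': [505.5, -325.2, 8.8], 'score': 0.8} [323.70355062 174.83478484]
{'at': [415.1, -255.9, 14.8], 'score': 0.75} [267.00490213  84.33999118]
{'at': [396.8, -413.3, 12.1], 'score': 0.62} [209.33817165 211.94853916]
[ 474.59641319 -259.63075515  373.91894306] [320.52877896 182.34007642]
```

View pics/w1.png

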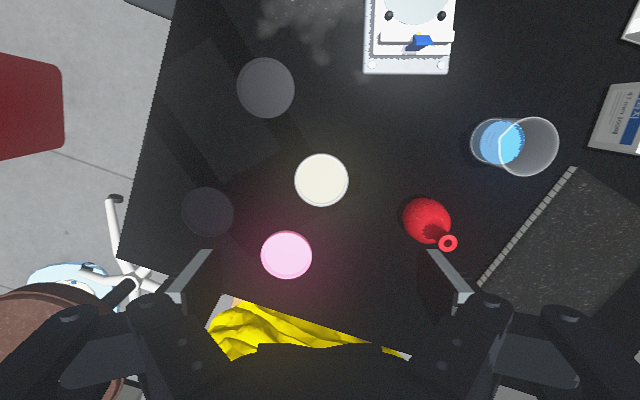

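The wrist view shows the beige dish at (321,180), clear of its neighbours. Pink is at (286,255), the blacks at (265,88) and (207,211).

```bash
python3 - <<'E'
from h import *
z=np.load('pics/last_wrist.npz');im,P=z['im'],z['P'];V=im.max(2)
m=(V>120)&(np.hypot(P[...,0]-504,P[...,1]+330)<50)&(P[...,2]>6)&(P[...,2]<20)
p=P[m];print(len(p),cv2.minAreaRect(p[:,:2].astype(np.float32)),np.median(p,0))
s=r.sense();d=np.array(cv2.minAreaRect(p[:,:2].astype(np.float32))[0])-s['tool_pos'][:2]
a=np.radians(s['tcp_rot'][2]);print(d@[np.cos(a),np.sin(a)],d@[np.sin(a),-np.cos(a)])
E
```

```text
2255 ((504.90045166015625, -331.42352294921875), (60.2949333190918, 61.20409393310547), 19.479917526245117) [ 504.25268151 -330.93255407   12.95191932]
1.1734681511461071 10.327766034849725
```

```bash
python3 -m pendant '[[1,1,10,45,0],[1,0,0,45,0],[1,0,0,45,0],[1,0,0,35,0],[1,0,0,15,0],[1,0,0,15,0],[1,0,0,0,0]]' 25
python3 -m pendant '[[0.3,0,0,0,0],[0.3,0,0,0,0],[0.3,0,0,0,0],[0.3,0,0,0,0],[0.3,0,0,0,0],[0.3,0,0,0,0],[0.3,0,0,0,0],[0.3,0,0,0,0]]' 25
```

```text
time: 4.3
tool_pos: [504.5, -331.1, -0.8]
tcp_rot: [-179.9, 0.0, 21.1]
ft_force: [-0.7, -0.5, -0.3]
finger_gap: 85.4
time: 5.1
tool_pos: [504.6, -331.9, -0.3]
tcp_rot: [-180.0, 0.0, 21.0]
ft_force: [0.0, -0.3, -0.1]
finger_gap: 25.6
```

```bash

python3 -m pendant '[[1,0,0,0,0],[1,0,0,0,0],[1,0,0,0,0],[1,0,0,0,0],[1,0,0,0,0],[1,0,0,0,0],[1,0,0,0,0],[1,0,0,0,0]]' 25
python3 - <<'E'
from h import *
im,P=snap('wrist','w2')
sim,SP=snap('side')
V=sim.max(2);m=(V>120)&(np.hypot(SP[...,0]-504,SP[...,1]+333)<45)&(SP[...,2]>5)&(SP[...,2]<20)
for x in optics.search_frame('side','dish'):print(x)
cv2.imwrite('pics/w2.png',np.hstack([cv2.resize(im[100:400,120:520],(400,300)),cv2.resize(sim[240:315,300:400],(400,300),interpolation=3)]))
E
```

```text
time: 5.9
tool_pos: [504.7, -332.0, -0.2]
tcp_rot: [180.0, 0.0, 21.0]
ft_force: [0.3, 0.3, -0.0]
finger_gap: 85.8
{'at': [415.0, -266.1, 9.5], 'score': 0.94}
{'at': [505.6, -342.1, 9.6], 'score': 0.93}
{'at': [499.0, -438.9, 11.2], 'score': 0.76}
{'at': [394.2, -417.3, 11.8], 'score': 0.75}
```

View pics/w2.png

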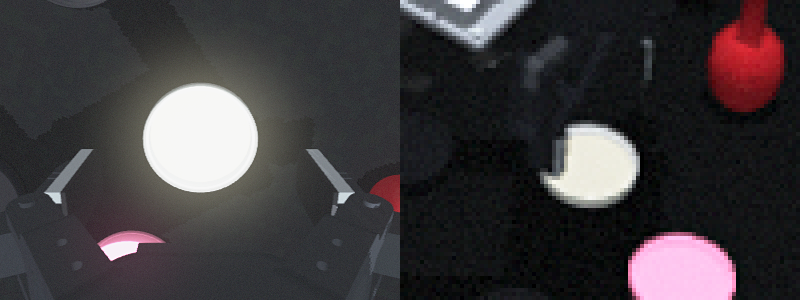

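```bash
python3 - <<'E'
from h import *
z=np.load('pics/last_wrist.npz');im,P=z['im'],z['P'];V=im.max(2)
m=(V>120)&(np.hypot(P[...,0]-504,P[...,1]+330)<50)&(P[...,2]>6)&(P[...,2]<20)
n,l,st,_=cv2.connectedComponentsWithStats(m.astype(np.uint8));m=l==1+np.argmax(st[1:,4])
p=P[m];print(len(p),cv2.minAreaRect(p[:,:2].astype(np.float32)),np.median(p,0))
s=r.sense();T=s['tool_pos'];print(T,proj('wrist',T))
# pad geometry: points near fingers
a=np.radians(21);ux=np.array([np.cos(a),np.sin(a)]);uy=np.array([np.sin(a),-np.cos(a)])
q=P[...,:2]-T[:2];X=q@ux;Y=q@uy
for sgn in(1,-1):
    k=(sgn*X>38)&(sgn*X<62)&(abs(Y)<25)&(P[...,2]>4)
    print(sgn,k.sum(),np.round(np.nanpercentile(P[...,2][k],[1,5,25,50]),1),np.round(np.percentile(Y[k],[2,50,98]),1),np.round(np.percentile(X[k],[2,50,98]),1))
E
```

```text
9834 ((504.1169738769531, -332.325927734375), (60.93939971923828, 61.29376983642578), 34.639617919921875) [ 503.36140211 -330.55592288   12.37657367]
[ 5.04713874e+02 -3.31972852e+02 -1.99980678e-01] [321.39758401 232.02023171]
1 11192 [47.9 55.4 81.6 96.8] [-13.9  -8.3   8.8] [39.5 53.2 61.7]
-1 9356 [47.4 54.1 75.7 96. ] [-17.3  -8.2   7.8] [-61.8 -49.9 -38.9]
```

```bash
python3 - <<'E'
from h import *
z=np.load('pics/last_wrist.npz');P=z['P']
T=np.array([504.7,-332,0]);a=np.radians(21);ux=np.array([np.cos(a),np.sin(a),0]);uy=np.array([np.sin(a),-np.cos(a),0])
for v in(248,252,256,262,270,280,290,300):
  print(v,[(u,np.round([(P[v,u]-T)@ux,(P[v,u]-T)@uy,P[v,u,2]]).tolist()) for u in(170,180,190,200,206,210,215)])
for h in (0,13,30): print(h,proj('wrist',T+43*ux-11*uy+[0,0,h]),proj('wrist',T-43*ux-11*uy+[0,0,h]))
E
```

```text
248 [(170, [-88.0, 10.0, -1.0]), (180, [-82.0, 10.0, -0.0]), (190, [-76.0, 10.0, -1.0]), (200, [-70.0, 10.0, -1.0]), (206, [-67.0, 11.0, -2.0]), (210, [-64.0, 10.0, 0.0]), (215, [-61.0, 10.0, 0.0])]
252 [(170, [-88.0, 12.0, -1.0]), (180, [-82.0, 13.0, -1.0]), (190, [-76.0, 12.0, -0.0]), (200, [-50.0, -11.0, 51.0]), (206, [-47.0, -12.0, 52.0]), (210, [-46.0, -12.0, 52.0]), (215, [-43.0, -12.0, 53.0])]
256 [(170, [-88.0, 15.0, -0.0]), (180, [-83.0, 16.0, -2.0]), (190, [-77.0, 16.0, -2.0]), (200, [-48.0, -12.0, 56.0]), (206, [-46.0, -11.0, 55.0]), (210, [-44.0, -12.0, 56.0]), (215, [-43.0, -10.0, 53.0])]
262 [(170, [-89.0, 19.0, -0.0]), (180, [-83.0, 19.0, 0.0]), (190, [-51.0, -11.0, 59.0]), (200, [-46.0, -12.0, 62.0]), (206, [-45.0, -11.0, 60.0]), (210, [-44.0, -10.0, 58.0]), (215, [-44.0, -8.0, 53.0])]
270 [(170, [-89.0, 24.0, -0.0]), (180, [-55.0, -8.0, 60.0]), (190, [-48.0, -12.0, 67.0]), (200, [-44.0, -11.0, 67.0]), (206, [-44.0, -9.0, 63.0]), (210, [-44.0, -7.0, 58.0]), (215, [-44.0, -4.0, 53.0])]
280 [(170, [-56.0, -7.0, 67.0]), (180, [-49.0, -11.0, 74.0]), (190, [-45.0, -12.0, 74.0]), (200, [-44.0, -9.0, 69.0]), (206, [-44.0, -5.0, 63.0]), (210, [-44.0, -3.0, 59.0]), (215, [-44.0, -0.0, 55.0])]
290 [(170, [-49.0, -11.0, 80.0]), (180, [-45.0, -12.0, 82.0]), (190, [-44.0, -10.0, 78.0]), (200, [-44.0, -6.0, 71.0]), (206, [-44.0, -2.0, 65.0]), (210, [-44.0, 0.0, 61.0]), (215, [-44.0, 4.0, 55.0])]
300 [(170, [-46.0, -12.0, 88.0]), (180, [-46.0, -9.0, 82.0]), (190, [-44.0, -7.0, 79.0]), (200, [-44.0, -2.0, 71.0]), (206, [-44.0, 2.0, 66.0]), (210, [-44.0, 4.0, 62.0]), (215, [-44.0, 8.0, 57.0])]
0 [398.13067833 213.7684421 ] [244.65439622 213.81458057]
13 [403.95937601 221.49735382] [239.17247963 221.54655451]
30 [413.01608465 233.50664053] [230.65466938 233.56050726]
```

```bash
python3 - <<'E'
from h import *
T=np.array([504.7,-332,0]);a=np.radians(21);ux=np.array([np.cos(a),np.sin(a),0]);uy=np.array([np.sin(a),-np.cos(a),0])
for n in('side','top'):
  if n=='top': snap(n)
  P=np.load(f'pics/last_{n}.npz')['P'];q=P-T;X=q@ux;Y=q@uy;Z=P[...,2]
  for s in(1,-1):
    for lo in range(5,130,10):
      k=(s*X>36)&(s*X<75)&(abs(Y)<20)&(Z>lo)&(Z<lo+10)
      print(n,s,lo,k.sum(),np.round(np.median(X[k]),0) if k.any() else '',end=' | ')
    print()
print(optics.camera_params('wrist'),r.sense()['joint_pos'])
E
```

```text
side 1 5 0  | side 1 15 0  | side 1 25 0  | side 1 35 2 44.0 | side 1 45 26 43.0 | side 1 55 29 43.0 | side 1 65 21 43.0 | side 1 75 19 44.0 | side 1 85 20 55.0 | side 1 95 15 62.0 | side 1 105 10 63.0 | side 1 115 9 65.0 | side 1 125 8 63.0 | 
side -1 5 0  | side -1 15 0  | side -1 25 0  | side -1 35 1 -48.0 | side -1 45 15 -50.0 | side -1 55 25 -54.0 | side -1 65 21 -55.0 | side -1 75 8 -51.0 | side -1 85 31 -55.0 | side -1 95 65 -68.0 | side -1 105 54 -64.0 | side -1 115 37 -71.0 | side -1 125 49 -69.0 | 
top 1 5 0  | top 1 15 0  | top 1 25 0  | top 1 35 0  | top 1 45 0  | top 1 55 3 44.0 | top 1 65 0  | top 1 75 0  | top 1 85 3 48.0 | top 1 95 4 50.0 | top 1 105 4 41.0 | top 1 115 0  | top 1 125 0  | 
top -1 5 0  | top -1 15 0  | top -1 25 0  | top -1 35 0  | top -1 45 1 -44.0 | top -1 55 2 -51.0 | top -1 65 1 -45.0 | top -1 75 4 -43.0 | top -1 85 17 -49.0 | top -1 95 17 -67.0 | top -1 105 25 -42.0 | top -1 115 12 -70.0 | top -1 125 12 -67.0 | 
{'camera_matrix': array([[325.89967579,   0.        , 319.04056861],
       [  0.        , 325.89967579, 198.5420932 ],
       [  0.        ,   0.        ,   1.        ]]), 'eye': array([ 479.23545403, -269.28657468,  173.8104287 ]), 'orientation': array([1.64619785e+02, 1.56909483e-04, 2.09818507e+01])} [-3.81940091e+01  1.83582836e+01  9.45692162e+01  1.15438692e-03
  6.70722253e+01 -5.92384612e+01]
```

Both cameras show the open fingertips about 48 mm above the table while the TCP reports z≈0. The real tip is therefore about 36 mm higher than reported, so I go lower under force watch.

```bash
python3 -m pendant '[[1,0,0,15,0],[1,0,0,10,0],[1,0,0,5,0],[1,0,0,0,0]]' 25
python3 -m pendant '[[1,0,0,4,0],[1,0,0,3,0],[1,0,0,3,0],[1,0,0,0,0]]' 25
python3 - <<'E'
from h import *
im,P=snap('wrist')
T=np.array([504.7,-332,0]);a=np.radians(21);ux=np.array([np.cos(a),np.sin(a),0]);uy=np.array([np.sin(a),-np.cos(a),0])
q=P-T;X=q@ux;Y=q@uy;Z=P[...,2]
for s in(1,-1):
  k=(s*X>42)&(s*X<52)&(abs(Y)<16)&(Z>4);print(np.round(np.percentile(Z[k],[0.5,2,5]),1))
  for y in(-12,-8,-4,0,4,8):
    k=(s*X>38)&(s*X<50)&(abs(Y-y)<2)&(Z>4)&(Z<60);print(y,k.sum(),end=' ')
E
```

```text
time: 6.5
tool_pos: [503.4, -330.9, -32.2]
tcp_rot: [-179.8, 0.1, 21.0]
ft_force: [-0.4, -0.0, -0.1]
finger_gap: 85.5
time: 6.9
tool_pos: [504.5, -331.8, -40.6]
tcp_rot: [-180.0, 0.0, 21.0]
ft_force: [-1.1, 0.7, -0.7]
finger_gap: 85.5
[ 9.5 12.  16.7]
-12 2145 -8 520 -4 407 0 294 4 283 8 290 [5.1 7.2 9.9]
-12 1872 -8 512 -4 407 0 291 4 251 8 219
```

```bash
python3 -m pendant '[[0.6,0,0,0,0],[0.6,0,0,0,0],[0.6,0,0,0,0],[0.6,0,0,0,0],[0.6,0,0,0,0],[0.6,0,0,0,0]]' 25
python3 -m pendant '[[0.6,0,0,-10,0],[0.6,0,0,-20,0],[0.6,0,0,-40,0],[0.6,0,0,-40,0],[0.6,0,0,0,0]]' 25
```

```text
time: 7.55
tool_pos: [507.5, -334.4, -35.7]
tcp_rot: [179.7, -0.2, 21.1]
ft_force: [-2.8, 2.1, 22.6]
finger_gap: 56.9
time: 8.05
tool_pos: [508.7, -334.9, 77.5]
tcp_rot: [179.4, -0.3, 21.1]
ft_force: [0.8, -2.3, 0.4]
finger_gap: 56.1
```

```bash
python3 - <<'E'
from h import *
im,P=snap('wrist');sim,SP=snap('side')
cv2.imwrite('pics/w3.png',np.hstack([cv2.resize(im[100:400,120:520],(400,300)),cv2.resize(sim[195:315,280:440],(400,300),interpolation=3)]))
print(r.sense()['tool_pos'])
E
```

```text
[ 505.821086   -332.76126152   71.74250415]
```

View pics/w3.png

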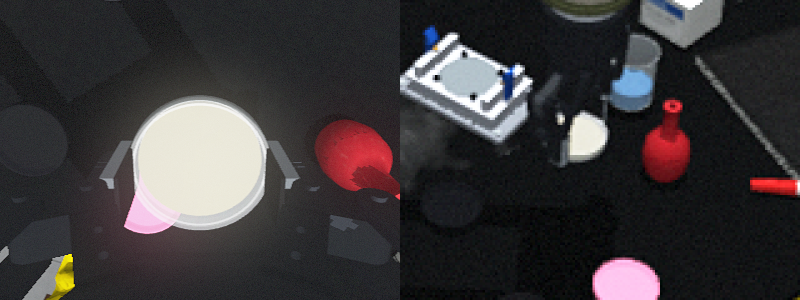

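The dish is in the jaws, centred at about (200,155) in the left crop. Next I measure how it is held.

```bash
cat >> h.py <<'E'
def held(T,yaw,P,im,zlo,zhi,rad=40):
    a=np.radians(yaw);ux=np.array([np.cos(a),np.sin(a)]);uy=np.array([np.sin(a),-np.cos(a)])
    q=P[...,:2]-T[:2]
    m=(im.max(2)>100)&(np.hypot(q[...,0],q[...,1])<rad)&(P[...,2]>zlo)&(P[...,2]<zhi)
    n,l,st,_=cv2.connectedComponentsWithStats(m.astype(np.uint8));m=l==1+np.argmax(st[1:,4])
    p=P[m];X=(p[:,:2]-T[:2])@ux;Y=(p[:,:2]-T[:2])@uy
    A=np.c_[X,Y,np.ones(len(X))];z=p[:,2];w=np.ones(len(z),bool)
    for _ in range(4):
        c=np.linalg.lstsq(A[w],z[w],rcond=None)[0];e=abs(z-A@c);w=e<2.5
    return dict(rng=np.round(np.percentile(np.c_[X,Y][w],[0.5,99.5],axis=0),1).tolist(),tilt=np.round(np.degrees(c[:2]),2),z0=round(c[2],1),n=int(w.sum()))
E
python3 - <<'E'
from h import *
z=np.load('pics/last_wrist.npz');im,P=z['im'],z['P'];T=np.array([505.8,-332.8,71.7])
print(held(T,21,P,im,80,150))
u,v=320,255;print(P[v,u])
a=np.radians(21);ux=np.array([np.cos(a),np.sin(a),0]);uy=np.array([np.sin(a),-np.cos(a),0])
q=P-T;X=q@ux;Y=q@uy;Z=P[...,2]
for s in(1,-1):
  k=(s*X>31)&(s*X<45)&(abs(Y)<16)&(Z>60);print(np.round(np.percentile(Z[k],[0.5,1,2,5,10]),1))
E
```

```text
{'rng': [[-28.5, -30.9], [27.7, 28.4]], 'tilt': array([0.09, 0.18]), 'z0': np.float64(122.5), 'n': 14628}
[ 503.04885035 -326.02706357  122.98604695]
[116.4 117.4 119.4 123.6 130.2]
[115.9 116.8 118.6 123.  128.6]
```

```bash
python3 -m pendant '[[0.6,8,-18,-10,0],[0.6,12,-25,0,0],[0.6,12,-25,0,0],[0.6,8,-18,0,0],[0.6,3,-7,0,0],[0.6,0,0,0,0],[0.6,0,0,0,0]]' 25
python3 - <<'E'
from h import *
s=r.sense();T=s['tool_pos'];print(T,s['tcp_rot'])
im,P=snap('wrist')
cv2.imwrite('pics/w4.png',im)
print(held(T,s['tcp_rot'][2],P,im,100,170))
V=im.max(2);Z=P[...,2];near=np.hypot(P[...,0]-520,P[...,1]+127)<100
for nm,m in(('foot',near&(V>70)&(Z>4)&(Z<75)),('stage',near&(V>70)&(Z>20)&(Z<75))):
    p=P[m];print(nm,len(p),cv2.minAreaRect(p[:,:2].astype(np.float32)))
hsv=cv2.cvtColor(im,cv2.COLOR_BGR2HSV)
B=near&(hsv[...,1]>120)&(hsv[...,0]>100)&(hsv[...,0]<130)
k,l,st,c=cv2.connectedComponentsWithStats(B.astype(np.uint8))
for i in range(1,k):
    if st[i,4]>15: p=P[l==i];print('blue',st[i,4],np.round(np.nanmedian(p[p[:,2]>np.nanpercentile(p[:,2],60)],0),1),np.round(np.nanpercentile(p[:,2],[50,90,99]),1),c[i])
dk=near&(V<60)&(Z>24)&(Z<45)
k,l,st,c=cv2.connectedComponentsWithStats(dk.astype(np.uint8))
for i in range(1,k):
    if st[i,4]>10: print('dark',st[i,4],np.round(np.nanmedian(P[l==i],0),1),c[i])
E
```

```text
time: 8.85
tool_pos: [511.1, -230.2, 79.2]
tcp_rot: [-180.0, 0.0, 21.1]
ft_force: [0.1, -0.5, -0.3]
finger_gap: 56.5
[ 511.10886041 -230.18058889   79.20725471] [-1.79983263e+02  4.41888116e-02  2.10517868e+01]
{'rng': [[-29.1, -31.8], [26.9, 27.4]], 'tilt': array([-0.18, -0.18]), 'z0': np.float64(127.5), 'n': 14566}
foot 21772 ((525.1900024414062, -140.48777770996094), (89.1207275390625, 117.71365356445312), 21.086313247680664)
stage 18235 ((523.6358642578125, -135.62564086914062), (76.12920379638672, 96.8494644165039), 20.713104248046875)
blue 456 [ 538.6 -176.9   67.6] [64.5 68.1 69.1] [398.84210526 152.64473684]
dark 13 [536.  -96.4  33.3] [437.46153846  25.69230769]
```

View pics/w4.png

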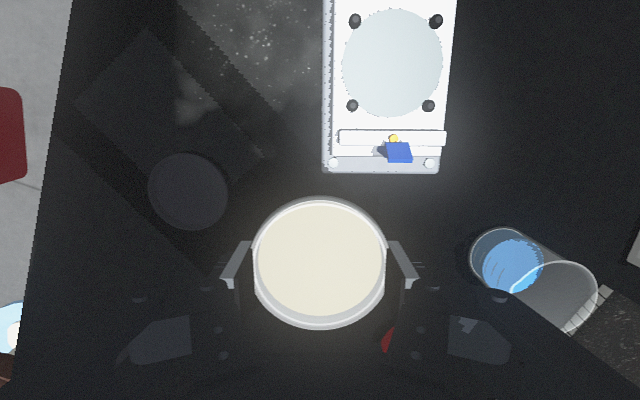

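The dish is level. The nest posts appear at (355,20), (436,20), (352,105) and (428,105), around an empty grey disc at (392,63).

```bash
python3 - <<'E'
from h import *
z=np.load('pics/last_wrist.npz');im,P=z['im'],z['P']
K,e,M=cam('wrist')
def at(u,v,zz):
    d=M@np.linalg.solve(K,[u,v,1]);return e+d*(zz-e[2])/d[2]
fl=np.nanmedian(P[45:80,370:415].reshape(-1,3),0);print('floor',fl, 'stage', np.nanmedian(P[117:125,360:410,2]))
sub=im[5:120,335:450].max(2)
k,l,st,c=cv2.connectedComponentsWithStats((sub<110).astype(np.uint8))
h=fl[2]
pts=[]
for i in range(1,k):
    if 40<st[i,4]<500: u=c[i]+[335,5];p=at(*u,h+5);pts.append(p);print(st[i],u,np.round(p,1))
if len(pts)==4: print('mean',np.mean(pts,0))
T=np.array([511.1,-230.2]);a=np.radians(21);ux=np.array([np.cos(a),np.sin(a)]);uy=np.array([np.sin(a),-np.cos(a)])
im2=im[190:335,245:395]
D=T-0.9*ux-2.0*uy;print('dish',D)
N=np.mean(pts,0)[:2] if len(pts)==4 else np.array([519.7,-127.6])
for n in (N,np.array([519.7,-127.6])): print((n-D)@ux,(n-D)@uy)
E
```

```text
floor [ 518.94166781 -124.08730683   28.99589605] stage 28.607303974413185
[ 14   9  12  15 100] [354.14  21.6 ] [ 487.3 -112.5   34. ]
[ 94   9  14  15 156] [435.53205128  21.17948718] [533.4 -94.6  34. ]
[110  70   5  45 126] [447.77777778 103.08730159] [ 562.1 -134.7   34. ]
[12 95 11 12 51] [351.33333333 105.39215686] [ 504.4 -158.3   34. ]
[87 95 13 12 92] [427.27173913 105.5326087 ] [ 550.4 -140.8   34. ]
dish [ 509.54304172 -228.6553703 ]
45.6973432912238 -90.70338739252328
45.6973432912238 -90.70338739252328
```

```bash
python3 -m pendant '[[0.6,8,-18,0,0],[0.6,12,-24,0,0],[0.6,12,-24,0,0],[0.6,8,-16,0,0],[0.6,5,-10,0,0],[0.6,0,0,20,0],[0.6,0,0,20,0],[0.6,0,0,15,0],[0.6,0,0,10,0],[0.6,0,0,0,0]]' 25
python3 -m pendant '[[0.6,0,0,0,0],[0.6,0,0,0,0]]' 25
python3 - <<'E'
from h import *
s=r.sense();T=s['tool_pos'];print(T,s['tcp_rot'])
im,P=snap('wrist');sim,_=snap('side')
print(held(T,s['tcp_rot'][2],P,im,52,75,35))
cv2.imwrite('pics/w5.png',np.hstack([im[100:400,120:520],cv2.resize(sim[195:255,260:340],(400,300),interpolation=3)]))
E
```

```text
time: 9.9
tool_pos: [519.1, -127.7, 13.0]
tcp_rot: [-179.9, 0.1, 21.0]
ft_force: [-0.3, -0.0, 0.2]
finger_gap: 56.2
time: 10.1
tool_pos: [521.3, -128.2, 15.8]
tcp_rot: [179.9, -0.1, 21.0]
ft_force: [-0.2, -0.4, -0.5]
finger_gap: 56.1
[ 521.27875012 -128.15063591   15.83912626] [ 1.79938346e+02 -7.16895936e-02  2.10308602e+01]
{'rng': [[-29.2, -32.2], [26.9, 26.9]], 'tilt': array([-0.05, -0.11]), 'z0': np.float64(64.1), 'n': 14593}
```

View pics/w5.png

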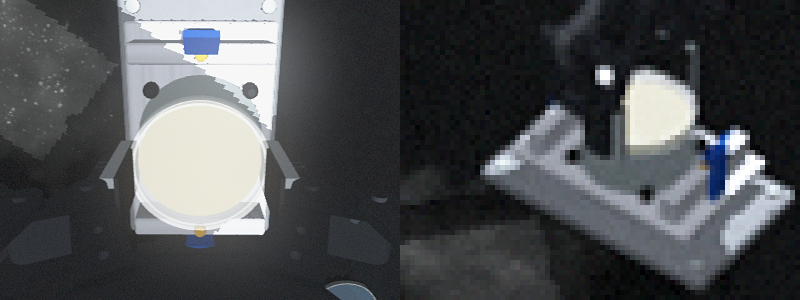

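The dish is centred between the posts, which show at (151,90) and (250,90) in the left crop. I lower it by feel.

```bash
python3 -m pendant '[[0.6,0,0,8,0],[0.6,0,0,7,0],[0.6,0,0,3,0],[0.6,0,0,0,0]]' 25
python3 -m pendant '[[0.6,0,0,1.5,0],[0.6,0,0,1.5,0],[0.6,0,0,0,0],[0.6,0,0,0,0]]' 25
python3 - <<'E'
from h import *
s=r.sense();T=s['tool_pos'];print(T,s['ft_force'])
im,P=snap('wrist')
print(held(T,s['tcp_rot'][2],P,im,32,60,35))
E
```

```text
time: 10.6
tool_pos: [519.5, -127.3, -4.3]
tcp_rot: [-179.9, 0.1, 21.0]
ft_force: [0.1, 0.6, -0.2]
finger_gap: 56.2
time: 11.0
tool_pos: [520.5, -127.7, -6.1]
tcp_rot: [180.0, -0.0, 21.0]
ft_force: [-0.6, 0.4, 0.4]
finger_gap: 56.0
[ 520.53273382 -127.71302715   -6.09726692] [-0.58411018  0.43106747  0.3776054 ]
{'rng': [[-29.1, -32.1], [26.9, 27.1]], 'tilt': array([-0.15, -0.16]), 'z0': np.float64(42.1), 'n': 14586}
```

```bash
python3 -m pendant '[[0.6,0,0,1,0],[0.6,0,0,0,0],[0.6,0,0,0,0]]' 25
python3 -m pendant '[[0.6,0,0,0.7,0],[0.6,0,0,0,0],[0.6,0,0,0,0]]' 25
```

```text
time: 11.35
tool_pos: [520.5, -127.7, -7.1]
tcp_rot: [180.0, -0.0, 21.0]
ft_force: [0.2, 0.3, 0.3]
finger_gap: 56.2
time: 11.65
tool_pos: [520.6, -127.7, -7.1]
tcp_rot: [180.0, -0.0, 21.0]
ft_force: [-2.9, 1.2, 7.0]
finger_gap: 56.1
```

```bash
python3 -m pendant '[[0.75,0,0,0,0],[0.9,0,0,0,0],[1,0,0,0,0],[1,0,0,0,0],[1,0,0,0,0],[1,0,0,0,0]]' 25
python3 -m pendant '[[1,0,0,-10,0],[1,0,0,-20,0],[1,0,0,-40,0],[1,0,0,-40,0],[1,0,0,-30,0],[1,0,0,0,0],[1,0,0,0,0]]' 25
python3 - <<'E'
from h import *
s=r.sense();T=s['tool_pos'];print(T,s['ft_force'])
im,P=snap('wrist','w6')
print(held(T,s['tcp_rot'][2],P,im,35.5,60,45))
E
```

```text
time: 12.25
tool_pos: [520.4, -127.7, -8.0]
tcp_rot: [-180.0, 0.0, 21.0]
ft_force: [-0.1, -0.5, -0.1]
finger_gap: 85.6
time: 12.95
tool_pos: [521.3, -128.0, 133.7]
tcp_rot: [179.9, -0.1, 21.0]
ft_force: [-0.1, -0.6, -1.3]
finger_gap: 85.8
[ 521.2572178  -127.97670304  133.68902059] [-0.05450907 -0.6231814  -1.33708453]
{'rng': [[-31.8, -32.8], [27.1, 25.9]], 'tilt': array([-0.16,  0.02]), 'z0': np.float64(39.3), 'n': 4052}
```

View pics/w6.png

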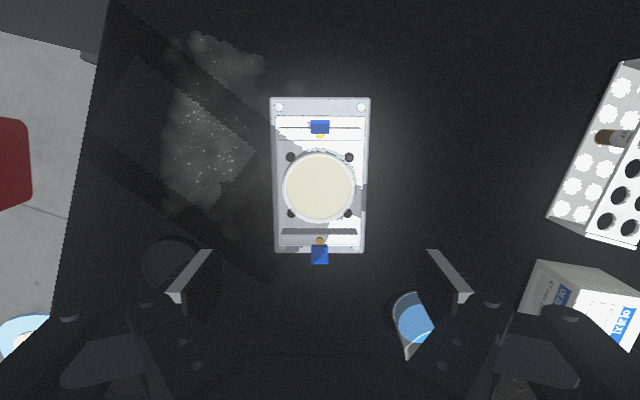

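The dish lies in the nest inside all four posts, seen at (320,187). I fit the holder from this view, then go to the cover.

```bash
python3 - <<'E'
from h import *
z=np.load('pics/last_wrist.npz');im,P=z['im'],z['P'];V=im.max(2);Z=P[...,2]
near=np.hypot(P[...,0]-520,P[...,1]+127)<98
for nm,lo in(('foot',5),('stage',20)):
    m=near&(Z>lo)&(Z<75)&(V>70);n,l,st,_=cv2.connectedComponentsWithStats(m.astype(np.uint8));m=l==1+np.argmax(st[1:,4])
    print(nm,cv2.minAreaRect(P[m][:,:2].astype(np.float32)))
hsv=cv2.cvtColor(im,cv2.COLOR_BGR2HSV)
B=near&(hsv[...,1]>120)&(hsv[...,0]>100)&(hsv[...,0]<130)
k,l,st,c=cv2.connectedComponentsWithStats(B.astype(np.uint8));pp=[]
for i in range(1,k):
    if st[i,4]>15: p=P[l==i];t=np.nanpercentile(p[:,2],90);q=p[p[:,2]>t-5];pp.append(np.nanmedian(q,0));print('blue',st[i,4],pp[-1],t)
d=pp[0]-pp[1];print((pp[0]+pp[1])/2,np.linalg.norm(d[:2]),np.degrees(np.arctan2(d[1],d[0]))-90)
for v in (118,122,231,235,242): print(v,np.nanmedian(P[v,285:310,2]))
E
```

```text
foot ((518.0161743164062, -124.09345245361328), (89.98213195800781, 148.64297485351562), 20.676103591918945)
stage ((518.345703125, -124.86846160888672), (76.15509796142578, 117.7967758178711), 20.609167098999023)
blue 234 [498.85550992 -74.38664034  65.35743268] 66.60293118044554
blue 286 [ 537.08163941 -174.52914461   64.39633431] 66.03998540683303
[ 517.96857467 -124.45789247   64.87688349] 107.19028938112777 20.89272223230637
118 26.757304914657254
122 26.962698803947205
231 35.74668490141232
235 42.65682988803337
242 42.77365993688835
```

```bash
python3 -m pendant '[[1,-10,-40,0,-5],[1,-10,-45,0,0],[1,-10,-45,0,0],[1,-10,-45,0,0],[1,-5,-40,0,0],[1,0,-30,0,0],[1,0,0,0,0],[1,0,0,0,0]]' 60
python3 - <<'E'
from h import *
s=r.sense();T=s['tool_pos'];print(T,s['tcp_rot'])
im,P=snap('wrist','w7')
near=np.hypot(P[...,0]-463,P[...,1]-163)<85
hsv=cv2.cvtColor(im,cv2.COLOR_BGR2HSV);V=im.max(2);Z=P[...,2]
for nm,m in(('bar',near&(hsv[...,1]>120)&(hsv[...,0]>4)&(hsv[...,0]<25)),('bartop',near&(hsv[...,1]>120)&(hsv[...,0]>4)&(hsv[...,0]<25)&(Z>32)),('plate',near&(Z>4)&(Z<60)&(V>60))):
    p=P[m&np.isfinite(Z)];print(nm,len(p),cv2.minAreaRect(p[:,:2].astype(np.float32)) if len(p) else '',np.nanmedian(p,0))
E
```

```text
time: 13.8
tool_pos: [374.4, 75.1, 131.0]
tcp_rot: [-180.0, 0.1, 26.2]
ft_force: [0.4, 0.7, -0.6]
finger_gap: 85.7
[374.35648048  75.11348897 130.95779416] [-1.79979547e+02  1.02698634e-01  2.61622181e+01]
bar 1974 ((453.69537353515625, 140.41845703125), (110.23585510253906, 50.36438751220703), 68.307373046875) [459.83322758 165.51483472  26.87436094]
bartop 854 ((449.1158447265625, 136.9580078125), (103.58377075195312, 36.427330017089844), 63.82449722290039) [462.55384299 165.92903858  35.88236051]
plate 8817 ((463.7869873046875, 165.63150024414062), (64.7559585571289, 112.12550354003906), 15.356207847595215) [459.31641107 168.19488453   8.36674806]
```

```bash
python3 -m pendant '[[1,0,0,0,5.4],[1,0,0,0,5.3],[1,30,-17,0,0],[1,40,-22,0,0],[1,30,-17,0,0],[1,10,-6,0,0],[1,0,0,40,0],[1,0,0,20,0],[1,0,0,0,0],[1,0,0,0,0]]' 60
python3 - <<'E'
from h import *
s=r.sense();T=s['tool_pos'];print(T,s['tcp_rot'])
im,P=snap('wrist','w8')
near=np.hypot(P[...,0]-463,P[...,1]-163)<85
hsv=cv2.cvtColor(im,cv2.COLOR_BGR2HSV);V=im.max(2);Z=P[...,2]
a=np.radians(s['tcp_rot'][2]);A=np.array([[np.cos(a),np.sin(a)],[np.sin(a),-np.cos(a)]])
o=near&(hsv[...,1]>120)&(hsv[...,0]>4)&(hsv[...,0]<25)
n,l,st,_=cv2.connectedComponentsWithStats(o.astype(np.uint8));o=l==1+np.argmax(st[1:,4])
for nm,m in(('bartop',o&(Z>31)),('plate',near&(Z>4)&(Z<13)&(V>60))):
    p=P[m&np.isfinite(Z)];R_=cv2.minAreaRect(p[:,:2].astype(np.float32));print(nm,len(p),R_,A@(np.array(R_[0])-T[:2]),np.percentile(p[:,2],50))
E
```

```text
time: 14.85
tool_pos: [464.7, 162.7, 71.9]
tcp_rot: [180.0, 0.1, 15.3]
ft_force: [0.6, 0.1, 0.8]
finger_gap: 85.5
[464.71150399 162.74989179  71.89373815] [1.79989954e+02 9.64834092e-02 1.52794326e+01]
bartop 1140 ((464.1559143066406, 167.16342163085938), (11.759799003601074, 45.31216812133789), 15.332119941711426) [ 0.6271326 -4.4039335] 36.895720448891666
plate 10462 ((464.4920349121094, 166.78810119628906), (64.18170166015625, 112.1268310546875), 15.450217247009277) [ 0.85246505 -3.95330308] 9.115863263331946
```

View pics/w8.png

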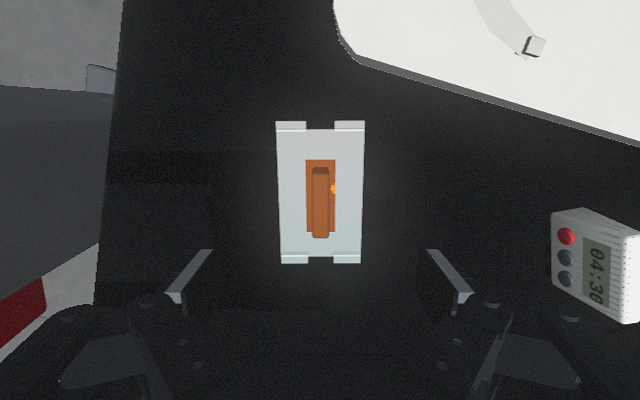

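The cover sits centred and aligned under the open jaws, with its bar at (320,200). I go down and grip it.

```bash
python3 -m pendant '[[1,1,-2,35,0],[1,0,0,35,0],[1,0,0,14,0],[1,0,0,4,0],[1,0,0,0,0]]' 60
python3 -m pendant '[[0.3,0,0,0,0],[0.3,0,0,0,0],[0.3,0,0,0,0],[0.3,0,0,0,0],[0.3,0,0,0,0],[0.3,0,0,0,0],[0.3,0,0,0,0]]' 60
python3 - <<'E'
from h import *
s=r.sense();T=s['tool_pos'];print(T,s['ft_force'])
im,P=snap('wrist');a=np.radians(s['tcp_rot'][2]);A=np.array([[np.cos(a),np.sin(a)],[np.sin(a),-np.cos(a)]])
q=(P[...,:2]-T[:2])@A.T;Z=P[...,2]
for sg in(1,-1):
  for lo in range(8,40,3):
    k=(sg*q[...,0]>9)&(sg*q[...,0]<30)&(abs(q[...,1]+2)<16)&(Z>lo)&(Z<lo+3);print(lo,k.sum(),end=' ')
  print()
E
```

```text
time: 15.4
tool_pos: [466.2, 166.0, -14.8]
tcp_rot: [180.0, -0.1, 15.3]
ft_force: [-0.5, 0.5, -0.4]
finger_gap: 85.2
time: 16.1
tool_pos: [465.3, 166.0, -15.9]
tcp_rot: [180.0, 0.0, 15.3]
ft_force: [-0.6, 0.7, 0.1]
finger_gap: 25.9
[465.33175421 165.97090562 -15.93776298] [-0.55628829  0.67949114  0.13500031]
8 559 11 0 14 5 17 32 20 78 23 88 26 113 29 119 32 126 35 133 38 132 
8 865 11 0 14 3 17 31 20 79 23 93 26 119 29 115 32 109 35 146 38 136
```

```bash
python3 -m pendant '[[0.3,0,0,2,0],[0.1,0,0,1,0],[0,0,0,0,0],[0,0,0,0,0],[0,0,0,0,0],[0,0,0,0,0]]' 70
python3 -m pendant '[[0,0,0,-10,0],[0,0,0,-20,0],[0,0,0,-40,0],[0,0,0,-40,0],[0,0,0,-30,0],[0,0,0,-20,0],[0,0,0,0,0],[0,0,0,0,0]]' 70
python3 - <<'E'
from h import *
s=r.sense();T=s['tool_pos'];print(T,s['tcp_rot'])
im,P=snap('wrist','w9');a=np.radians(s['tcp_rot'][2]);A=np.array([[np.cos(a),np.sin(a)],[np.sin(a),-np.cos(a)]])
q=(P[...,:2]-T[:2])@A.T;Z=P[...,2]
m=(np.hypot(q[...,0],q[...,1])<75)&(im.max(2)>60)&(abs(Z-T[2]-31)<10)
p=np.c_[q[m],Z[m]];print(len(p),np.percentile(p,[.5,50,99.5],axis=0),cv2.minAreaRect(p[:,:2].astype(np.float32)))
c=np.linalg.lstsq(np.c_[p[:,:2],np.ones(len(p))],p[:,2],rcond=None)[0];print(np.degrees(c[:2]),c[2]-T[2])
E
```

```text
time: 16.75
tool_pos: [465.3, 165.9, -19.0]
tcp_rot: [180.0, 0.0, 15.3]
ft_force: [-0.1, -0.6, 0.1]
finger_gap: 11.0
time: 17.55
tool_pos: [465.5, 166.0, 141.4]
tcp_rot: [180.0, -0.0, 15.3]
ft_force: [0.0, -0.3, -1.5]
finger_gap: 10.9
[465.48158111 165.97479219 141.3736141 ] [ 1.79996648e+02 -4.81449041e-02  1.53481936e+01]
15597 [[-33.5434238  -56.85112401 163.73060433]
 [ -2.13591796 -29.73741381 167.17406369]
 [ 29.62960546  48.09727179 180.6343934 ]] ((-1.8997802734375, -1.6416206359863281), (64.42084503173828, 110.78885650634766), 0.06059490516781807)
[-0.05869019  0.43465341] 26.23975060339913
```

```bash
python3 -m pendant '[[0,0,0,0,-5.4],[0,-6,33,0,0],[0,-9,45,0,0],[0,-9,45,0,0],[0,-9,45,0,0],[0,-9,45,0,0],[0,-6,45,0,0],[0,-5,34,0,0],[0,0,0,0,0],[0,0,0,0,0]]' 70
python3 -m pendant '[[0,0,0,20,0],[0,0,0,25,0],[0,0,0,15,0],[0,0,0,0,0],[0,0,0,0,0]]' 70
cat > al.py <<'E'
from h import *
import sys
s=r.sense();T=s['tool_pos'];print(T,s['tcp_rot'],s['ft_force'])
im,P=snap('wrist',sys.argv[1]);a=np.radians(s['tcp_rot'][2]);A=np.array([[np.cos(a),np.sin(a)],[np.sin(a),-np.cos(a)]])
q=(P[...,:2]-T[:2])@A.T;Z=P[...,2];b=im.max(2)>55
m=(abs(q[...,0])<40)&(abs(q[...,1])<65)&b&(Z>T[2]+20)&(Z<T[2]+33)
p=q[m];print('cover',len(p),cv2.minAreaRect(p.astype(np.float32)),np.median(Z[m]),np.percentile(p,[.3,99.7],axis=0).round(1).tolist())
m=(np.abs(q[...,0])<60)&(abs(q[...,1])<95)&b&(Z>5)&(Z<14)
p=q[m];print('foot',len(p),cv2.minAreaRect(p.astype(np.float32)),np.percentile(p,[.3,99.7],axis=0).round(1).tolist())
h=cv2.cvtColor(im,cv2.COLOR_BGR2HSV);B=(np.abs(q[...,0])<60)&(abs(q[...,1])<95)&(h[...,1]>120)&(h[...,0]>100)&(h[...,0]<130)
n,l,st,c=cv2.connectedComponentsWithStats(B.astype(np.uint8))
for i in range(1,n):
    if st[i,4]>15: k=l==i;print('blue',st[i,4],np.round(np.nanmedian(q[k],0),1),np.nanpercentile(Z[k],[5,50,95]).round(1),c[i].round())
E
python3 al.py w10
```

```text
time: 18.6
tool_pos: [517.9, -126.1, 139.0]
tcp_rot: [-179.8, 0.2, 20.6]
ft_force: [0.2, 1.1, -0.7]
finger_gap: 10.7
time: 19.1
tool_pos: [519.0, -125.1, 81.0]
tcp_rot: [-180.0, 0.0, 20.8]
ft_force: [0.3, -0.7, 0.1]
finger_gap: 11.0
[ 518.9600729  -125.11001082   81.03291426] [-1.79958309e+02  4.20953024e-02  2.07968755e+01] [ 0.31794426 -0.74799296  0.05128431]
cover 15321 ((-0.6627712249755859, -0.8861503601074219), (111.21849060058594, 64.32376098632812), 89.99664306640625) 108.87433552877812 [[-32.3, -56.4], [31.1, 49.3]]
foot 3007 ((1.3352813720703125, -62.182411193847656), (90.16576385498047, 23.540416717529297), 0.046200234442949295) [[-43.2, -73.9], [46.0, -50.5]]
blue 259 [ -0.1 -53.3] [41.4 67.4 69.5] [321. 135.]
```

View pics/w10.png

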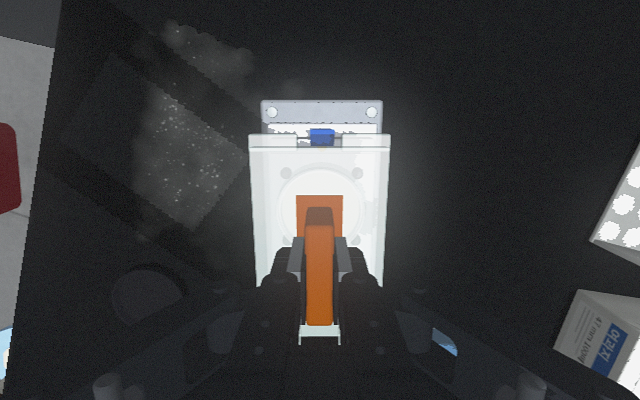

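```bash
python3 -m pendant '[[0,1,1,0,0],[0,0,0,10,0],[0,0,0,10,0],[0,0,0,6,0],[0,0,0,0,0],[0,0,0,0,0],[0,0,0,0,0]]' 70
python3 al.py w11
```

```text
time: 19.85
tool_pos: [520.8, -126.6, 55.4]
tcp_rot: [180.0, -0.0, 20.7]
ft_force: [-0.0, -0.5, -0.3]
finger_gap: 10.8
[ 520.7696975  -126.55440851   55.394397  ] [ 1.79984006e+02 -1.86409544e-02  2.07449448e+01] [-0.04576035 -0.48250998 -0.33595009]
cover 15314 ((-1.0552806854248047, -1.2801933288574219), (111.6461410522461, 64.25507354736328), 89.983642578125) 82.42476256660252 [[-32.8, -57.0], [30.6, 48.8]]
foot 3658 ((-0.5598678588867188, -64.45610809326172), (89.98526000976562, 23.70613670349121), 0.08062740415334702) [[-45.1, -76.3], [44.0, -53.3]]
blue 385 [ -1.3 -55.3] [41.  66.6 68.8] [319. 135.]
```

```bash
python3 -m pendant '[[0,0,0,4,0],[0,0,0,3,0],[0,0,0,2,0],[0,0,0,0,0]]' 70
python3 -m pendant '[[0,0,0,1,0],[0,0,0,1,0],[0,0,0,0,0]]' 70
python3 -m pendant '[[0,0,0,1,0],[0,0,0,1,0],[0,0,0,0,0]]' 70
python3 -m pendant '[[0,0,0,1,0],[0,0,0,1,0],[0,0,0,0,0]]' 70
```

```text
time: 20.3
tool_pos: [520.1, -126.3, 45.5]
tcp_rot: [-180.0, 0.0, 20.7]
ft_force: [-0.5, 0.9, -0.7]
finger_gap: 10.9
time: 20.6
tool_pos: [520.5, -126.5, 44.0]
tcp_rot: [-180.0, 0.0, 20.7]
ft_force: [-0.5, -0.2, -1.6]
finger_gap: 10.4
time: 20.9
tool_pos: [520.5, -126.3, 42.0]
tcp_rot: [-180.0, 0.0, 20.7]
ft_force: [-0.4, 1.7, 0.2]
finger_gap: 10.2
time: 21.2
tool_pos: [521.0, -126.6, 40.5]
tcp_rot: [180.0, -0.0, 20.7]
ft_force: [-0.3, 0.8, 2.7]
finger_gap: 10.5
```

```bash
python3 -m pendant '[[0,0,0,1,0],[0,0,0,0.5,0],[0,0,0,0,0]]' 70
python3 -m pendant '[[0,0,0,1,0],[0,0,0,0.5,0],[0,0,0,0,0]]' 70
python3 -m pendant '[[0,0,0,1,0],[0,0,0,0.5,0],[0,0,0,0,0]]' 70
```

```text
time: 21.5
tool_pos: [521.1, -126.7, 39.2]
tcp_rot: [180.0, -0.1, 20.7]
ft_force: [-0.9, 1.3, 5.9]
finger_gap: 10.8
time: 21.8
tool_pos: [521.4, -126.7, 38.1]
tcp_rot: [179.9, -0.1, 20.7]
ft_force: [-0.5, 1.1, 6.8]
finger_gap: 10.7
time: 22.1
tool_pos: [520.8, -126.4, 35.7]
tcp_rot: [180.0, -0.0, 20.7]
ft_force: [0.3, 0.9, 1.5]
finger_gap: 10.2
```

```bash
for i in 1; do python3 -m pendant '[[0,0,0,1,0],[0,0,0,1,0],[0,0,0,0,0]]' 70
python3 -m pendant '[[0,0,0,1,0],[0,0,0,1,0],[0,0,0,0,0]]' 70
python3 -m pendant '[[0,0,0,1,0],[0,0,0,0.5,0],[0,0,0,0,0]]' 70
python3 -m pendant '[[0,0,0,1,0],[0,0,0,0.5,0],[0,0,0,0,0]]' 70; done
```

```text
time: 22.4
tool_pos: [520.2, -126.4, 33.1]
tcp_rot: [-180.0, 0.0, 20.7]
ft_force: [0.3, 1.1, 0.4]
finger_gap: 10.9
time: 22.7
tool_pos: [520.3, -126.4, 31.3]
tcp_rot: [-180.0, 0.0, 20.7]
ft_force: [0.4, 0.8, -0.4]
finger_gap: 10.6
time: 23.0
tool_pos: [520.5, -126.4, 30.0]
tcp_rot: [-180.0, 0.0, 20.7]
ft_force: [0.2, 0.7, 0.7]
finger_gap: 10.4
time: 23.3
tool_pos: [520.6, -126.5, 28.7]
tcp_rot: [180.0, -0.0, 20.7]
ft_force: [-0.5, 0.2, 3.0]
finger_gap: 10.8
```

```bash
python3 -m pendant '[[0,0,0,1,0],[0,0,0,0,0]]' 70
python3 -m pendant '[[0,0,0,1,0],[0,0,0,0,0]]' 70
python3 -m pendant '[[0,0,0,1,0],[0,0,0,0,0]]' 70
python3 al.py w12
```

```text
time: 23.5
tool_pos: [520.6, -126.5, 27.6]
tcp_rot: [180.0, -0.0, 20.7]
ft_force: [-0.1, 0.4, 3.4]
finger_gap: 10.7
time: 23.7
tool_pos: [520.6, -126.5, 26.4]
tcp_rot: [180.0, -0.0, 20.7]
ft_force: [-0.3, -0.8, 2.3]
finger_gap: 10.5
time: 23.9
tool_pos: [520.6, -126.5, 25.6]
tcp_rot: [180.0, -0.0, 20.7]
ft_force: [-0.6, -0.4, 3.3]
finger_gap: 10.5
[ 520.57119192 -126.52711404   25.57947163] [ 1.79992855e+02 -6.07091423e-04  2.07466737e+01] [-0.58117812 -0.36156953  3.34568178]
cover 15199 ((-0.5595512390136719, -1.5224990844726562), (65.9894027709961, 111.60746002197266), 0.40171682834625244) 52.599353292064364 [[-32.9, -57.1], [30.6, 48.1]]
foot 6180 ((-0.6357498168945312, -15.30551528930664), (90.58259582519531, 121.96782684326172), 0.07132405787706375) [[-45.4, -76.3], [44.3, 43.5]]
blue 627 [ -0.9 -54.7] [57.9 66.3 68.6] [320. 143.]
blue 399 [-0.9 46.1] [54.7 58.3 61.3] [320. 340.]
```

```bash
python3 -m pendant '[[0,0,0,0.8,0],[0,0,0,0,0]]' 70
python3 -m pendant '[[0,0,0,0.8,0],[0,0,0,0,0]]' 70
```

```text
time: 24.15
tool_pos: [520.6, -126.5, 25.5]
tcp_rot: [180.0, 0.0, 20.7]
ft_force: [-2.9, 0.2, 9.2]
finger_gap: 10.7
time: 24.35
tool_pos: [520.6, -126.5, 25.4]
tcp_rot: [180.0, 0.0, 20.8]
ft_force: [-6.7, 2.8, 16.5]
finger_gap: 10.5
```

```bash
python3 -m pendant '[[0,0,0,0.5,0],[0,0,0,0,0],[0,0,0,0,0]]' 70
python3 -m pendant '[[0,0,0,-0.8,0],[0,0,0,-0.7,0],[0,0,0,-0.7,0],[0,0,0,0,0],[0,0,0,0,0]]' 70
python3 al.py w13
```

```text
time: 24.65
tool_pos: [520.6, -126.6, 25.4]
tcp_rot: [180.0, 0.0, 20.8]
ft_force: [-10.2, 2.7, 22.2]
finger_gap: 10.8
time: 25.15
tool_pos: [520.6, -126.5, 25.6]
tcp_rot: [180.0, -0.0, 20.7]
ft_force: [-1.1, 0.7, 3.8]
finger_gap: 10.7
[ 520.56399061 -126.50897824   25.62507421] [ 1.79994301e+02 -2.28525769e-03  2.07452889e+01] [-1.08952794  0.73900942  3.75412931]
cover 15207 ((-0.6891326904296875, -1.4535331726074219), (65.38760375976562, 111.50054168701172), 0.16189202666282654) 52.57184634363571 [[-32.9, -57.1], [30.6, 47.9]]
foot 6170 ((-0.44068145751953125, -15.016098022460938), (90.4492416381836, 122.5169677734375), 0.0763963982462883) [[-45.4, -76.3], [44.3, 43.3]]
blue 633 [ -0.9 -54.7] [57.8 66.  68.5] [320. 143.]
blue 400 [-0.9 46. ] [54.7 58.2 61.1] [320. 340.]
```

```bash
python3 -m pendant '[[0,0,0,-0.8,0],[0,0,0,0,0],[0,0,0,0,0]]' 70
python3 -m pendant '[[0,0,0,-0.6,0],[0,0,0,0,0],[0,0,0,0,0]]' 70
```

```text
time: 25.5
tool_pos: [520.6, -126.5, 26.5]
tcp_rot: [180.0, -0.0, 20.7]
ft_force: [-0.9, -1.2, 3.1]
finger_gap: 10.8
time: 25.8
tool_pos: [520.4, -126.5, 26.6]
tcp_rot: [-180.0, 0.0, 20.7]
ft_force: [4.8, -2.4, -5.4]
finger_gap: 10.9
```

Pulling up about 1 mm above the stop meets −5.4 N, so the hooks hold. I release and look.

```bash
python3 -m pendant '[[0,0,0,0.6,0],[0,0,0,0,0],[0.3,0,0,0,0],[0.6,0,0,0,0],[1,0,0,0,0],[1,0,0,0,0],[1,0,0,0,0],[1,0,0,0,0],[1,0,0,0,0]]' 70
python3 -m pendant '[[1,0,0,-10,0],[1,0,0,-30,0],[1,0,0,-40,0],[1,0,0,-30,0],[1,0,0,0,0],[1,0,0,0,0],[1,0,0,0,0]]' 70
python3 - <<'E'
from h import *
s=r.sense();T=s['tool_pos'];print(T,s['ft_force'])
im,P=snap('wrist');sim,SP=snap('side');tim,TP=snap('top')
a=np.radians(20.75);A=np.array([[np.cos(a),np.sin(a)],[np.sin(a),-np.cos(a)]])
q=(P[...,:2]-[519,-125.5])@A.T;Z=P[...,2]
m=(abs(q[...,0])<27)&(abs(q[...,0])>10)&(abs(q[...,1])<46)&(abs(Z-53)<6)
p=np.c_[q[m],np.ones(m.sum())];c=np.linalg.lstsq(p,Z[m],rcond=None)[0];print('plate top: tilt',np.degrees(c[:2]),'z',c[2])
for y in(-47,47):
    k=m&(abs(q[...,1]-y)<6);print(y,np.median(Z[k]),k.sum())
m=(abs(q[...,0])<40)&(abs(q[...,1])<65)&(Z>44)&(Z<58)&(im.max(2)>60);print(cv2.minAreaRect(q[m].astype(np.float32)))
for n in('side','top'):
  for o in('beaker','timer'):print(n,o,[np.round(x['at']) for x in optics.search_frame(n,o)[:1]])
cv2.imwrite('pics/w14.png',np.hstack([im[90:290,220:420].repeat(2,0).repeat(2,1),cv2.resize(sim[190:260,265:335],(400,400),interpolation=3)]))
E
```

```text
time: 26.7
tool_pos: [520.5, -126.5, 26.5]
tcp_rot: [180.0, 0.0, 20.7]
ft_force: [0.4, 0.7, 0.9]
finger_gap: 85.4
time: 27.4
tool_pos: [519.8, -126.2, 135.6]
tcp_rot: [-179.9, 0.1, 20.7]
ft_force: [1.1, -0.3, -0.4]
finger_gap: 85.2
[ 519.79199673 -126.2121218   135.55493054] [ 1.06867289 -0.28966156 -0.40002937]
plate top: tilt [-0.00292852 -0.02705152] z 52.981254540310786
-47 52.95544568321384 285
47 53.069935158505444 214
((0.7382469177246094, 0.24216842651367188), (66.10700988769531, 112.28010559082031), 0.18352168798446655)
side beaker [array([ 664., -234.,   42.])]
side timer [array([660., 186.,  42.])]
top beaker [array([ 687., -224.,   42.])]
top timer [array([668., 174.,  52.])]
```

View pics/w14.png

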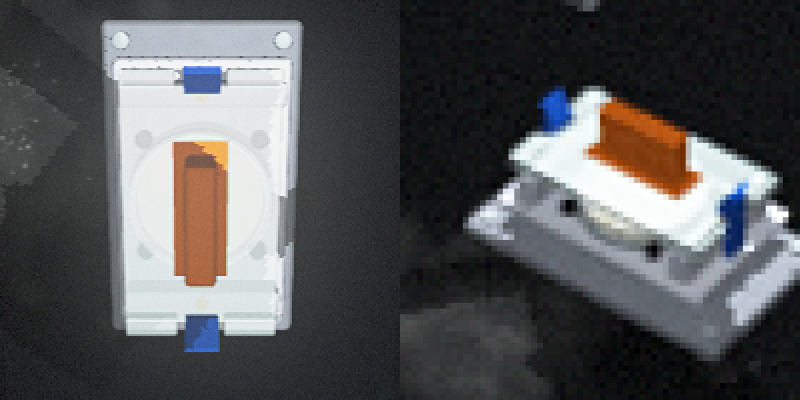

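After release, the cover lies level under both blue hooks: (203,78) and (202,333) in the left half. The dish sits between the posts beneath it. I hand in.

```bash
python3 -c "
from bench import hand_in
print(hand_in())"
```

```text
the job is handed in; nothing more can be done
None
```

The beige dish is flat in the nest and released. The clear cover is pressed down over both hooks and holds by itself. I handed the job in at about 27.6 s of the 72 s, with the gripper open and clear of everything.

**Dish:** It measured level before and after release, and all four posts showed around it.

**Pressing the cover:**
- The ramps read up to 6.8 N and the slide 0 to 3.4 N.
- The stop came at the expected depth. The highest force read there was 22.2 N, plus about 10 N sideways.
- I saw no distinct drop to zero at the click, because force is read only at the end of each call.

**Last checks:**
- **Hold:** Lifting about 1 mm before release met 5.4 N of resistance. That shows a hook holding, but does not by itself prove both.
- **Level:** After release the two cover ends were within about 0.1 mm of each other, and both hooks stood over the plate. I did not read the pin and hook joints directly.
- **Beaker and timer:** I did not touch them. The detector readings before and after agree only roughly: up to 18 mm apart for the beaker and 24 mm for the timer. I take that as detector noise, but did not check it further.

**What went wrong or disagreed:**
- **Reported height:** The gripper tips were about 35 mm higher than reported, so my first grasp closed above the dish. I found this in the side and wrist cameras and corrected for it.
- **Second grasp:** The fingertips pressed the worktop with about 23 N while closing on the dish.

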